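Loosen a stuck jar lid in the one-handed jar holder

TASK

Loosen the stuck lid of the jar in the sloped jar holder: swing the toggle clamp's handle over until it locks past centre with its rubber pad on the jar, then turn the lid anticlockwise as far as it goes, about 70 degrees, with the jar still clamped. Then let go of the lid and swing the clamp handle all the way back open, leaving the jar standing in its nest and the things beside the holder where they are.

Things in the scene. Friction and masses are not known exactly. Their poses are not given: they have to be found in the camera images.
- holder: Fixed bamboo jar holder: a sloped board (235 by 310 mm) on a stand. Origin: on the counter under the nest. The board rises 30 degrees towards the holder's +x (away from the robot at yaw 0). On it, in the nest's frame: a V-block round the jar's lower side (x below 0), 65 mm tall; a clamp block x -2 to 48, y 60 to 165 mm, 75 mm tall; the steel toggle clamp on that block's upper side.
- nest: The jar's seat, fixed. Origin: on the sloped board's top face, centre of the seat, 78 mm above the counter. x points up the slope, y across it, z square to the board (30 degrees from vertical, leaning towards the robot's side). The board spans x -85 to 150, y -105 to 205 mm.
- clamp_pivot (a point): Pivot of the clamp handle, at x 94, y 139, z 56 mm in the nest's frame; fixed. The clamp moves in the plane z = 56 mm parallel to the board. A linkage drives its arm (pivot x 70, y 85 mm, 85 mm long), whose rubber pad comes onto the jar from up-slope; open, the arm points 26 degrees from x towards -y. Fixed clamp plates reach z 69 mm.
- clamp_grip (a point): Middle of the black rubber sleeve of the clamp handle, 85 mm from clamp_pivot. The sleeve is 20 mm thick and 75 mm long; the handle is a straight bar, parallel to the board, reaching 122 mm from the pivot. Free air on both sides of the sleeve and 46 mm beneath it.
- clamp_handle (a joint): Handle angle. 0: open, pointing up the slope (10 degrees from nest x, towards +y). It closes anticlockwise seen from above the board, towards nest +y, to a stop at 1.536. The pad meets the jar near 1.1; it is stiffest near 1.22 (about 14 N at the sleeve); dead centre is 1.396; past it the handle snaps home and stays locked. Opening takes the same push at first. Else it stays put.
- jar: Loose glass preserve jar, 0.4 to 0.65 kg, standing in the nest square to the sloped board: 75 mm across up to 90 mm, then neck and lid, 120 mm tall in all. Origin: centre of its foot; z along its axis. If not clamped it turns in the nest together with its lid.
- lid_top (a point): Centre of the top of the jar's brass-coloured lid, 120 mm from the foot along the jar's axis. The lid is 64 mm across and 18 mm tall; grip it by its sides.
- jar_lid (a joint): Angle of the lid on the jar, from 0 (tight) to 1.2 (loose, a stop), growing anticlockwise seen from above the lid. It is stuck: turning it takes about 0.6 N m throughout. It only turns: it does not rise or come off.
- pepper_mill: Bystander: dark wooden pepper mill, 190 mm tall, 58 mm across, origin under its foot.
- tin: Bystander: food tin, 110 mm tall, 74 mm across, origin under its foot.
- spice_jar: Bystander: small spice jar, 85 mm tall, 52 mm across, origin under its foot.
Not all that is in view belongs to the job. Leave any green or purple look-alike of the jar alone.

How it is judged:
On the way, in this order (a step that is already met when the one before it is completed fails the run):
1. the clamp is locked past centre on the jar, the lid still tight (value of joint clamp_handle above 1.46 rad and value of joint jar_lid below 0.2 rad), for 0.2 s.
2. the lid is turned loose while the clamp stays locked on the jar (value of joint jar_lid above 1 rad and value of joint clamp_handle above 1.46 rad), for 0.2 s.
At the end, for the whole second after the job is handed in: The clamp handle is back open (joint clamp_handle below 0.4 rad), the lid is loose (joint jar_lid above 1.0 rad), and the jar stands at rest in its nest: foot within 12 mm of the seat's centre, axis within 0.12 rad of square to the board (value of joint clamp_handle below 0.4 rad and value of joint jar_lid above 1 rad and distance between jar and nest below 0.012 m and angle between the z axis of jar and the z axis of nest, either way round below 0.12 rad and linear speed of jar below 0.02 m/s); the robot touches nothing.
It fails at once if the jar leaves its nest (foot 25 mm or more off the seat, or leaning 0.3 rad) (distance between jar and nest above 0.025 m or angle between the z axis of jar and the z axis of nest, either way round above 0.3 rad).
It fails at once if a bystander is pushed more than 40 mm or knocked over (distance of any of pepper_mill, tin, spice_jar from where it was at the start of the episode above 0.04 m or angle between any of pepper_mill, tin, spice_jar's own z axis and vertical above 0.5 rad).
It also fails if it takes over 64 s, if anything falls off the work surface, if the arm or the gripper's body presses on something with over 40 N, if the wrist force passes 120 N, or if a joint passes its speed limit or range.

ROBOT

A 6-joint arm with a two-finger parallel gripper is mounted at the origin on the work surface. World frame = base frame: x ahead of the robot, y to its left, z up, the work surface at z = 0. Lengths are in m, angles in rad, forces in N, time in s.
With the tool pointing down it reaches from about 0.25 to 0.85 m from the base axis. Payload 12.5 kg.
Tool frame: the origin (TCP) lies between the finger pads; the fingertips stand 19 mm ahead of it and the grasp point (between the pads) is the TCP; y points along the fingers, z is the direction in which the jaws open and shut, and the axes are right-handed (so a half turn about y gives the same grasp; the last joint's range is limited). The gripper opens to 93 mm and grips with 3 to 60 N. Pads are 15 mm wide; open, the fingers measure 128 mm over their backs; the gripper's body (75 mm by 188 mm) begins 65 mm behind the grasp point.
Start: joints at [1.127, 0.351, 1.652, -0, 1.139, -0.085], TCP at [0.193, 0.515, 0.238] pointing down, gripper open.
Joint ranges: [-2.75, 2.75], [-0.79, 2.1], [0.01, 2.65], [-1.57, 4.71], [0.07, 3.14], [-2.87, 2.87]. Speed limits (rad/s): [2.22, 2.22, 2.79, 3.14, 3.14, 3.14].

INTERFACE

Orientations are given as a 3x3 rotation matrix whose columns are the frame's x, y, z axes.
In Python, from cell import readout, viewer, env gives the robot as it stands.
- The arm moves only by the tool move_arm, never from a script. Its argument "motion" is one flat list of numbers, 5 for each row, row after row: the closure, from 0 (fully open) to 1 (shut), then the shift along the world's x, y, z in m, then the turn about the world's z in degrees. A call has 1 to 5 rows; each row is the pose to reach, as a shift and turn from the pose commanded when the call began; what a row does not reach only later rows make up. A row lasts 1/8 s, in which the tool goes at most 62.5 mm and 10.7 degrees, less where a joint would pass 70% of its speed; a pose out of reach is approached as far as the arm can. A call with a gripper value outside its range is refused whole. The fingers move at their own pace and stop on an object; the grip force is fixed at half the most. Time passes only in rows, so rows that repeat a pose let the fingers close. It gives the time, the measured TCP pose, the force and the opening at its end, in the units of the state.
- readout.get_state(): the state, without advancing time (a new reading comes with each control period).
- viewer.get_image(name): name is "side" or "top" or "wrist"; returns a dict with "pixels" (400x640x3 uint8, red, green, blue), "fx", "fy", "cx", "cy" (pixels), "position" and "orientation" of the camera in the world; the wrist camera has in their place "hand_eye" (4x4, takes a point from camera to tool coordinates, whose origin is the TCP and whose axes are the tool frame's). Camera axes: x right, y down, z forward; pixel columns grow to the right and rows downward; lengths in m; the calibration is good to about 2 mm. The wrist camera is an equidistant fisheye: a pixel r from the principal point sees the ray r / f radians off the axis. A picture is of the moment at which its call begins: read the wrist's pose just before it. There is no depth.
- env.hand_in(): hands the job in, once; it reports no verdict.
The state is a dict: "clock": time; "joint_pos": joint angles; "qvel": joint speeds; "joint_torque": joint torques, N m; "tcp_pos": TCP position; "eef_rot": TCP orientation; "wrist_force": force on the tool from outside, world axes, zero at the start; "wrist_torque": the same for the moment, N m; "opening": opening from 0.0 (shut) to 1.0 (fully open).
Only numpy, scipy, OpenCV 4.12 (cv2) and the standard library are available. Lean on these libraries where they do the work, as an engineer would, in place of code of your own. Each camera call takes 0.05 s, during which the arm holds its last target. There are 200 camera calls.

## Working session

There is one attempt and no reset: what is moved stays moved. The work goes in short steps, Python scripts to look and compute and a tool call to move; the robot and the scene stay as the last step left them, time stands still between calls to the robot, and variables do not carry over. Pictures are saved under pics/ and viewed, about 8 in all and at most 12, crops included, and the job is handed in when it is done.

Besides the shell and the picture viewer there is one more tool, called by a JSON object that holds its "name" and its "arguments". move_arm: Moves the arm, as the interface text tells. Its arguments: {"type":"object","properties":{"motion":{"type":"array"}},"required":["motion"]}

```bash
ls; mkdir -p pics
python3 - <<'E'
from cell import readout, viewer, env
import cv2, numpy as np
s=readout.get_state()
for k,v in s.items(): print(k,np.round(v,3).tolist())
for n in ("side","top"):
    im=viewer.get_image(n); cv2.imwrite(f"pics/{n}0.png",im["pixels"][:,:,::-1])
    print(n,{k:np.round(v,4).tolist() for k,v in im.items() if k!="pixels"})
E
```

```text
pics
clock 0.0
joint_pos [1.127, 0.351, 1.652, -0.0, 1.139, -0.085]
qvel [-0.001, -0.0, -0.0, 0.002, -0.002, 0.0]
joint_torque [-0.003, -49.733, -28.525, 0.07, 0.026, -0.0]
tcp_pos [0.193, 0.515, 0.237]
eef_rot [[0.936, -0.0, 0.351], [-0.351, -0.001, 0.936], [-0.0, -1.0, -0.001]]
wrist_force [0.499, -0.102, 0.41]
wrist_torque [0.018, 0.032, 0.054]
opening 1.0
side {'fx': 508.3332, 'fy': 508.3332, 'cx': 313.1432, 'cy': 193.7721, 'position': [0.3043, -1.0992, 0.7458], 'orientation': [[0.981, -0.0736, 0.1796], [-0.1923, -0.4919, 0.8492], [0.0259, -0.8676, -0.4967]]}
top {'fx': 494.3875, 'fy': 494.3875, 'cx': 324.4102, 'cy': 200.025, 'position': [0.4214, -0.1042, 1.264], 'orientation': [[-0.0223, -0.9983, 0.0542], [-0.9997, 0.0225, 0.0024], [-0.0036, -0.0541, -0.9985]]}
```

View pics/side0.png

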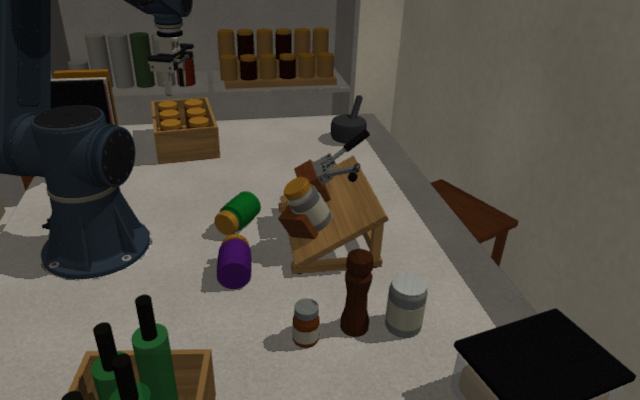

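View pics/top0.png

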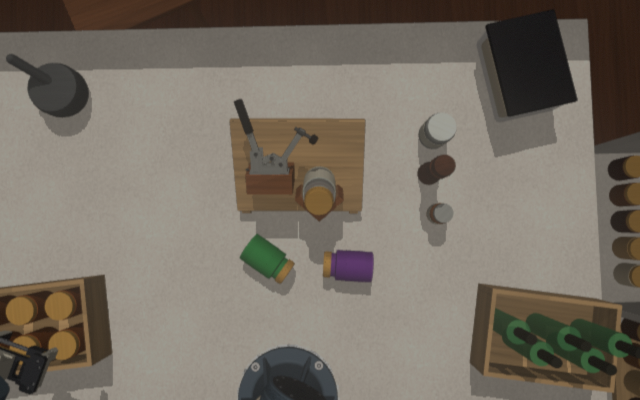

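The jar in the nest has its lid at top (319,200) and side (297,188). The green jar at top (265,257) and the purple one at top (350,265) lie loose on the counter, so they are look-alikes. The clamp handle's black sleeve is at top (244,117). Next I'll enlarge both views.

Run:
```python
import cv2
a=cv2.imread("pics/top0.png")[90:230,220:380]; cv2.imwrite("pics/topc.png",cv2.resize(a,None,fx=5,fy=4.2857,interpolation=cv2.INTER_CUBIC)[:600])
a=cv2.imread("pics/side0.png")[120:280,270:400]; cv2.imwrite("pics/sidec.png",cv2.resize(a,None,fx=3.75,fy=3.75,interpolation=cv2.INTER_CUBIC))
```

```text
(no output)
```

View pics/topc.png

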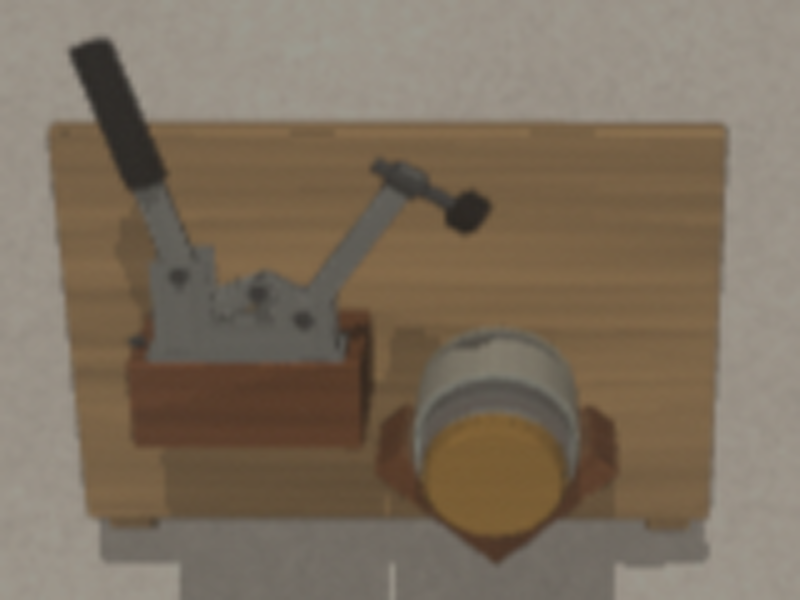

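View pics/sidec.png

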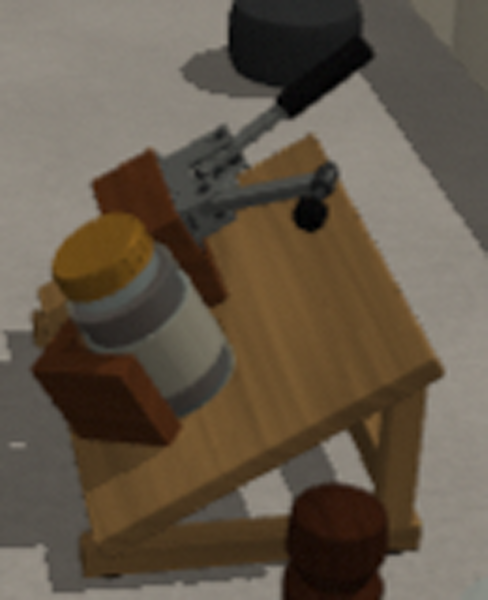

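```bash
cat > h.py <<'E'
import numpy as np
from scipy.spatial.transform import Rotation as R
def cam(im):
    P=np.array(im["position"]);O=np.array(im["orientation"])
    return lambda X: (lambda c: np.c_[im["fx"]*c[:,0]/c[:,2]+im["cx"],im["fy"]*c[:,1]/c[:,2]+im["cy"]])((np.atleast_2d(X)-P)@O)
def nest(x,y,yaw): # nest rotation, origin
    return R.from_euler('z',yaw).as_matrix()@R.from_euler('y',-np.pi/6).as_matrix(), np.array([x,y,0.078])
def w(p,pose):
    M,o=nest(*pose); return np.atleast_2d(p)@M.T*1.0+o
def grip(th): # handle sleeve, nest frame; th joint angle
    a=np.radians(10)+th; return np.array([.094+.085*np.cos(a),.139+.085*np.sin(a),.056])
E
python3 - <<'E'
from h import *; from cell import viewer
from scipy.optimize import least_squares
a=np.radians(10)
tip=[.094+.122*np.cos(a),.139+.122*np.sin(a),.056]; lid=[0,0,.12]
NT=np.array([[.15,.205,0],[.15,-.105,0],[-.085,.205,0],[-.085,-.105,0],lid,tip])
UT=np.array([[50,124],[727,124],[90,517],[707,517],[494,482],[92,43]])/[5,600/140]+[220,90]
NS=np.array([[.15,-.105,0],[.15,.205,0],lid,tip])
US=np.array([[441,365],[312,136],[98,243],[365,47]])/3.75+[270,120]
ct=cam(viewer.get_image("top"));cs=cam(viewer.get_image("side"))
f=lambda p:np.r_[ct(w(NT,p))-UT,cs(w(NS,p))-US].ravel()
r=least_squares(f,[.4,-.1,0],loss='soft_l1');print(r.x,np.round(f(r.x).reshape(-1,2),1))
p=r.x
print("lid",w(lid,p),"axis",nest(*p)[0][:,2])
for th in (0,.5,1.1,1.536,1.6): print(th,w(grip(th),p))
E
```

```text
[ 0.53551898 -0.09093089 -0.01720207] [[-1.3  0.9]
 [-0.2  0.1]
 [-0.4  0.4]
 [ 0.8 -0.2]
 [ 0.3 -0.2]
 [ 4.1 -1.4]
 [-0.4 -3.4]
 [-0.  -2.1]
 [-0.7  0.3]
 [ 2.4  0.2]]
lid [[ 0.47552786 -0.08989882  0.18192305]] axis [-0.49992602  0.00860061  0.8660254 ]
0 [[0.66404543 0.06064082 0.21535175]]
0.5 [[0.64970407 0.09921839 0.20668987]]
1.1 [[0.61419462 0.12804508 0.18590523]]
1.536 [[0.58250494 0.13146528 0.16757793]]
1.6 [[0.57784855 0.13061574 0.1648984 ]]
```

```bash
cat >> h.py <<'E'
P=[.5355,-.0909,-.0172]
def hw(th): # TCP position and jaw angle (deg, world, from +y, half-turned) for handle angle th
    q=w(grip(th),P)[0]; a=np.radians(10)+th
    return q, np.degrees(np.arctan2(.866*np.sin(a),np.cos(a))+P[2])-180
E
python3 - <<'E'
from h import *; from cell import viewer,readout
ct=cam(viewer.get_image("top"));cs=cam(viewer.get_image("side"))
print("measured tip",np.array([92,43])/[5,600/140]+[220,90],np.array([365,47])/3.75+[270,120],"sleeve base", np.array([145,187])/[5,600/140]+[220,90],"pivot",np.array([179,277])/[5,600/140]+[220,90])
print("pivot",ct(w([.094,.139,.069],P)))
for d in (0,.05,.1,.15):
    a=np.radians(10)+d; n=lambda L:[.094+L*np.cos(a),.139+L*np.sin(a),.056]
    print(d,ct(w([n(.122),n(.0475)],P)).round(1).tolist(),cs(w(n(.122),P)).round(1))
s=readout.get_state();print(s["tcp_pos"])
for th in np.r_[0:1.65:.1]: q,f=hw(th);print(round(th,2),q.round(3),f.round(0))
E
```

```text
measured tip [238.4        100.03333333] [367.33333333 132.53333333] sleeve base [249.         133.63333333] pivot [255.8        154.63333333]
pivot [[255.64983564 153.95742101]]
0 [[242.5, 98.6], [251.1, 131.7]] [[369.8 132.8]]
0.05 [[239.7, 99.2], [250.1, 131.9]] [[368.7 132.1]]
0.1 [[236.9, 99.9], [249.0, 132.2]] [[367.6 131.5]]
0.15 [[234.3, 100.8], [248.0, 132.5]] [[366.4 131. ]]
[0.19306439 0.51487622 0.23744598]
0.0 [0.664 0.061 0.215] -172.0
0.1 [0.663 0.069 0.214] -167.0
0.2 [0.66  0.077 0.213] -162.0
0.3 [0.657 0.085 0.211] -157.0
0.4 [0.654 0.092 0.209] -152.0
0.5 [0.65  0.099 0.207] -146.0
0.6 [0.645 0.106 0.204] -141.0
0.7 [0.64  0.112 0.201] -135.0
0.8 [0.634 0.117 0.197] -129.0
0.9 [0.628 0.121 0.194] -123.0
1.0 [0.621 0.125 0.19 ] -117.0
1.1 [0.614 0.128 0.186] -110.0
1.2 [0.607 0.13  0.182] -104.0
1.3 [0.6   0.132 0.178] -97.0
1.4 [0.592 0.132 0.173] -91.0
1.5 [0.585 0.132 0.169] -84.0
1.6 [0.578 0.131 0.165] -78.0
```

{"name": "move_arm", "arguments": {"motion": [0,0,0,0.1,-10,0,0.03,-0.03,0.1,-20,0.4,0.08,-0.08,0.1,-30,0.4,0.13,-0.13,0.1,-40,0.4,0.18,-0.18,0.1,-50]}}

```text
clock: 0.92
tcp_pos: [0.3567, 0.3508, 0.3378]
eef_rot: [[0.328, 0.0, 0.945], [-0.945, 0.0, 0.328], [-0.0, -1.0, 0.0]]
wrist_force: [0.9, 0.9, -0.8]
opening: 0.727
```

{"name": "move_arm", "arguments": {"motion": [0.4,0.04,-0.04,0,-10,0.4,0.08,-0.08,0,-20,0.4,0.12,-0.12,0,-30,0.4,0.16,-0.15,0,-40,0.4,0.19,-0.18,0,-50]}}

```text
clock: 1.55
tcp_pos: [0.547, 0.171, 0.3374]
eef_rot: [[-0.514, -0.0, 0.858], [-0.858, 0.0, -0.514], [0.0, -1.0, -0.0]]
wrist_force: [0.9, 0.4, 0.7]
opening: 0.601
```

{"name": "move_arm", "arguments": {"motion": [0.4,0.03,-0.03,0,-10,0.4,0.06,-0.05,0,-20,0.4,0.08,-0.07,0,-30,0.4,0.1,-0.088,0,-40,0.4,0.1,-0.088,-0.02,-47]}}

```text
clock: 2.17
tcp_pos: [0.6471, 0.0831, 0.318]
eef_rot: [[-0.978, 0.002, 0.209], [-0.209, -0.0, -0.978], [-0.002, -1.0, 0.001]]
wrist_force: [-0.5, -0.6, -0.1]
opening: 0.597
```

{"name": "move_arm", "arguments": {"motion": [0.4,0,0,0,0,0.4,0,0,0,0,0.4,0,0,0,0]}}

```text
clock: 2.55
tcp_pos: [0.6458, 0.0847, 0.3185]
eef_rot: [[-0.976, 0.001, 0.217], [-0.217, 0.0, -0.976], [-0.001, -1.0, 0.0]]
wrist_force: [1.0, -0.3, -0.5]
opening: 0.602
```

Run:
```python
from cell import readout, viewer
import cv2, numpy as np
s=readout.get_state(); print(np.round(s["tcp_pos"],4),np.round(s["eef_rot"],3).tolist(),np.round(s["joint_pos"],2))
im=viewer.get_image("wrist");cv2.imwrite("pics/w1.png",im["pixels"][:,:,::-1])
print({k:np.round(v,4).tolist() for k,v in im.items() if k!="pixels"})
```

```text
[0.6458 0.0847 0.3185] [[-0.976, 0.001, 0.217], [-0.217, 0.0, -0.976], [-0.001, -1.0, 0.0]] [0.06 0.48 1.26 0.   1.4  1.41]
{'fx': 309.7069, 'fy': 309.7069, 'cx': 318.9021, 'cy': 200.4874, 'hand_eye': [[0.0013, 0.9642, 0.2651, -0.0743], [-0.0001, -0.2651, 0.9642, -0.1475], [1.0, -0.0013, -0.0003, -0.0004], [0.0, 0.0, 0.0, 1.0]]}
```

View pics/w1.png

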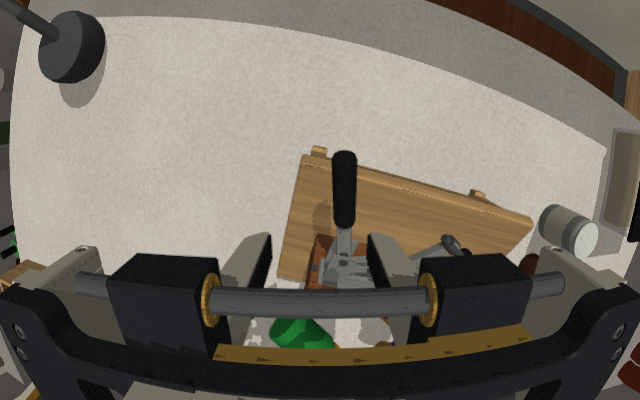

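The wrist view shows the sleeve running from about (344,156) to (344,225), vertical between the fingers at (265,262) and (375,262). I'll check this against the model.

```bash
cat >> h.py <<'E'
def wcam(im,s,X):
    H=np.array(im["hand_eye"]); t=(np.atleast_2d(X)-s["tcp_pos"])@np.array(s["eef_rot"])
    c=(t-H[:3,3])@H[:3,:3]; rr=np.linalg.norm(c[:,:2],axis=1); k=im["fx"]*np.arctan2(rr,c[:,2])/rr
    return c[:,:2]*k[:,None]+[im["cx"],im["cy"]]
def bar(L,th): a=np.radians(10)+th; return [.094+L*np.cos(a),.139+L*np.sin(a),.056]
E
python3 - <<'E'
from h import *; from cell import viewer,readout
s=readout.get_state(); im=viewer.get_image("wrist")
for th in (0,.05,.1): print(th,wcam(im,s,w([bar(.122,th),bar(.085,th),bar(.0475,th),bar(0,th)],P)).round(1).tolist())
print(wcam(im,s,w([[.15,.205,0],[.15,-.105,0]],P)).round(1))
E
```

```text
0 [[357.0, 156.7], [352.1, 192.2], [347.8, 221.8], [343.2, 251.9]]
0.05 [[349.0, 156.1], [347.0, 191.8], [345.2, 221.6], [343.2, 251.9]]
0.1 [[341.0, 155.7], [342.0, 191.5], [342.7, 221.5], [343.2, 251.9]]
[[298.2 162.6]
 [535.2 224.3]]
```

{"name": "move_arm", "arguments": {"motion": [0.4,0.0175,-0.018,0,0,0.4,0.0175,-0.018,-0.04,0,0.4,0.0175,-0.018,-0.075,0,0.4,0.0175,-0.018,-0.108,0,0.7,0.0175,-0.018,-0.108,0]}}

```text
clock: 3.28
tcp_pos: [0.6622, 0.0664, 0.2077]
eef_rot: [[-0.976, -0.004, 0.216], [-0.216, -0.0, -0.976], [0.004, -1.0, -0.001]]
wrist_force: [0.6, 0.2, -0.2]
opening: 0.535
```

{"name": "move_arm", "arguments": {"motion": [0.7,0,0,0,0,0.7,0,0,0,0,0.7,0,0,0,0]}}

```text
clock: 3.65
tcp_pos: [0.6635, 0.0664, 0.2107]
eef_rot: [[-0.976, 0.002, 0.216], [-0.216, 0.0, -0.976], [-0.002, -1.0, 0.0]]
wrist_force: [0.4, 0.2, 0.8]
opening: 0.305
```

{"name": "move_arm", "arguments": {"motion": [0.7,-0.0035,0.01,-0.001,5.5,0.7,-0.0065,0.018,-0.003,10.5,0.7,-0.0095,0.025,-0.005,15.5,0.7,-0.0135,0.032,-0.007,21.5,0.7,-0.0185,0.039,-0.01,26.5]}}

```text
clock: 4.28
tcp_pos: [0.6451, 0.1054, 0.2004]
eef_rot: [[-0.776, 0.002, 0.631], [-0.631, -0.0, -0.776], [-0.001, -1.0, 0.001]]
wrist_force: [1.3, -1.5, 1.2]
opening: 0.3
```

{"name": "move_arm", "arguments": {"motion": [0.7,-0.005,0.006,-0.003,6,0.7,-0.011,0.011,-0.007,12,0.7,-0.017,0.015,-0.01,18,0.7,-0.024,0.019,-0.014,24,0.7,-0.031,0.022,-0.018,31]}}

```text
clock: 4.9
tcp_pos: [0.614, 0.1274, 0.1823]
eef_rot: [[-0.339, 0.002, 0.941], [-0.941, -0.0, -0.339], [-0.001, -1.0, 0.002]]
wrist_force: [1.2, -0.8, -0.6]
opening: 0.3
```

{"name": "move_arm", "arguments": {"motion": [0.7,-0.007,0.002,-0.004,6,0.7,-0.014,0.004,-0.008,13,0.7,-0.022,0.004,-0.013,19,0.7,-0.029,0.004,-0.017,26,0.7,-0.034,0.003,-0.02,30]}}

```text
clock: 5.52
tcp_pos: [0.5796, 0.1304, 0.162]
eef_rot: [[0.176, 0.001, 0.984], [-0.984, 0.0, 0.176], [0.0, -1.0, 0.001]]
wrist_force: [-0.1, -0.5, 0.4]
opening: 0.297
```

{"name": "move_arm", "arguments": {"motion": [0.7,0,0,0,0,0.7,0,0,0,0]}}

```text
clock: 5.78
tcp_pos: [0.5799, 0.1304, 0.162]
eef_rot: [[0.171, 0.0, 0.985], [-0.985, 0.0, 0.171], [0.0, -1.0, 0.0]]
wrist_force: [-0.1, -0.5, 0.2]
opening: 0.3
```

Run:
```python
from h import *; from cell import viewer,readout
import cv2
s=readout.get_state(); im=viewer.get_image("wrist");cv2.imwrite("pics/w2.png",im["pixels"][:,:,::-1])
for th in (1.1,1.3,1.4,1.536): print(th,wcam(im,s,w([bar(.122,th),bar(.085,th),bar(.0475,th),bar(0,th)],P)).round(1).tolist())
im=viewer.get_image("top");ct=cam(im);a=im["pixels"][90:230,220:380,::-1];cv2.imwrite("pics/t2.png",cv2.resize(a,None,fx=4,fy=4,interpolation=cv2.INTER_CUBIC))
for th in (1.1,1.3,1.4,1.536): print(th,((ct(w([bar(.122,th),bar(0,th)],P))-[220,90])*4).round(1).tolist())
```

```text
1.1 [[431.5, 237.5], [387.3, 297.3], [349.8, 343.0], [313.3, 383.6]]
1.3 [[384.1, 210.8], [358.2, 279.1], [335.7, 333.4], [313.3, 383.6]]
1.4 [[360.0, 201.7], [343.2, 272.1], [328.3, 329.5], [313.3, 383.6]]
1.536 [[328.4, 194.1], [323.0, 265.1], [318.2, 325.2], [313.3, 383.6]]
1.1 [[-72.0, 187.5], [145.5, 247.2]]
1.3 [[-75.4, 228.6], [145.5, 247.2]]
1.4 [[-73.8, 249.2], [145.5, 247.2]]
1.536 [[-68.2, 276.8], [145.5, 247.2]]
```

View pics/w2.png

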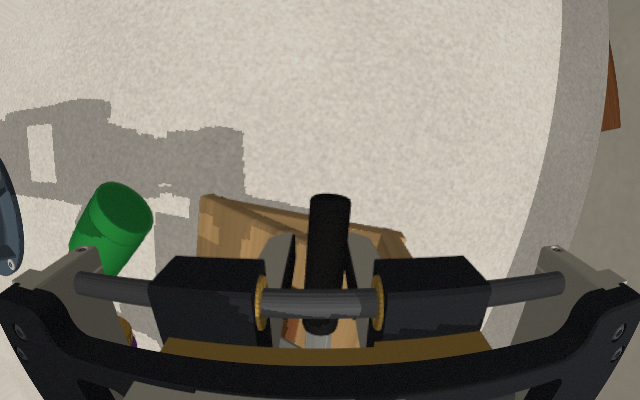

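The handle reads about 1.53: its tip is at (330,197), where the model predicts (328,194) for 1.536. It is locked and there is no contact force. On to the lid.

{"name": "move_arm", "arguments": {"motion": [0.6,0,0,0.05,0,0.6,0,0,0.1,0,0,0,0,0.14,0,0,-0.02,-0.045,0.14,10,0,-0.04,-0.09,0.14,20]}}

```text
clock: 6.5
tcp_pos: [0.5392, 0.0396, 0.302]
eef_rot: [[0.504, 0.001, 0.864], [-0.864, -0.0, 0.504], [0.001, -1.0, 0.001]]
wrist_force: [0.7, -0.6, -0.8]
opening: 0.671
```

{"name": "move_arm", "arguments": {"motion": [0,-0.02,-0.045,0,10,0,-0.04,-0.09,0,20,0,-0.06,-0.128,0,30,0,-0.061,-0.13,0,35,0,-0.061,-0.13,0,35]}}

```text
clock: 7.12
tcp_pos: [0.4787, -0.09, 0.3018]
eef_rot: [[0.905, 0.0, 0.425], [-0.425, -0.0, 0.905], [0.0, -1.0, 0.0]]
wrist_force: [0.3, 0.5, 0.1]
opening: 1.005
```

Run:
```python
from h import *; from cell import viewer,readout
import cv2
s=readout.get_state(); print(s["tcp_pos"],s["eef_rot"][:,2] if hasattr(s["eef_rot"],'shape') else s["eef_rot"]); im=viewer.get_image("wrist");cv2.imwrite("pics/w3.png",im["pixels"][:,:,::-1])
print(wcam(im,s,w([[0,0,.12],[.032,0,.12],[-.032,0,.12],[0,.032,.12],[0,-.032,.12]],P)).round(1).tolist())
```

```text
[ 0.47865375 -0.08996451  0.30183923] [4.25496058e-01 9.04960269e-01 1.26313179e-04]
[[316.7, 196.8], [329.8, 229.7], [304.5, 166.1], [349.6, 182.5], [284.6, 210.9]]
```

View pics/w3.png

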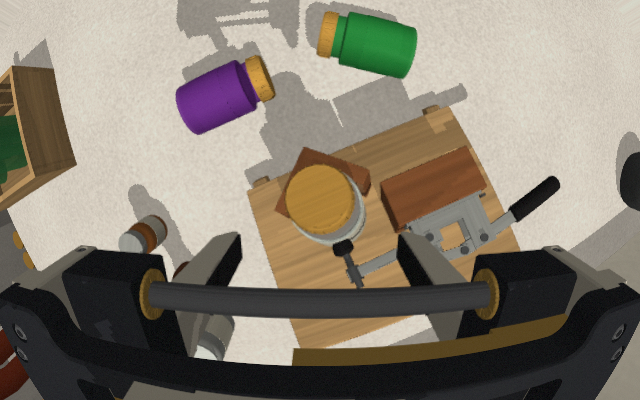

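The picture shows the lid centred at about (320,200), within 3 px of the prediction (317,197). The clamp pad at (343,247) is on the jar and the handle is closed. I'll descend and grip.

{"name": "move_arm", "arguments": {"motion": [0,0,0,-0.05,0,0,0,0,-0.09,0,0,0,0,-0.118,0,0,0,0,-0.118,0,0.6,0,0,-0.118,0]}}

```text
clock: 7.8
tcp_pos: [0.4794, -0.0895, 0.1847]
eef_rot: [[0.906, 0.001, 0.424], [-0.424, -0.0, 0.906], [0.001, -1.0, 0.0]]
wrist_force: [0.4, -0.9, -0.6]
opening: 0.933
```

{"name": "move_arm", "arguments": {"motion": [1,0,0,0,0,1,0,0,0,0,1,0,0,0,0,1,0,0,0,0]}}

```text
clock: 8.3
tcp_pos: [0.479, -0.0897, 0.1843]
eef_rot: [[0.906, 0.001, 0.424], [-0.424, -0.0, 0.906], [0.001, -1.0, 0.0]]
wrist_force: [-2.1, 1.1, 6.6]
opening: 0.682
```

```bash
cat > st.py <<'E'
from cell import readout
import numpy as np
s=readout.get_state()
print(s["clock"],np.round(s["tcp_pos"],4),"jaw",round(np.degrees(np.arctan2(-s["eef_rot"][0][2],s["eef_rot"][1][2])),1),"F",np.round(s["wrist_force"],1),"T",np.round(s["wrist_torque"],2),"open mm",93*s["opening"])
E
python3 st.py
```

```text
8.3 [ 0.479  -0.0897  0.1843] jaw -25.1 F [-2.1  1.1  6.6] T [ 0.09  0.21 -0.01] open mm 63.44951792934498
```

{"name": "move_arm", "arguments": {"motion": [1,0,0,0,4,1,0,0,0,8,1,0,0,0,12]}}

```text
clock: 8.68
tcp_pos: [0.4789, -0.0899, 0.1842]
eef_rot: [[0.974, 0.001, 0.225], [-0.225, -0.0, 0.974], [0.001, -1.0, -0.0]]
wrist_force: [-8.1, 3.3, 14.9]
opening: 0.678
```

```bash
python3 st.py
```

```text
8.675 [ 0.4789 -0.0899  0.1842] jaw -13.0 F [-8.1  3.3 14.9] T [ 0.38  1.38 -0.41] open mm 63.0330081451254
```

{"name": "move_arm", "arguments": {"motion": [1,0,0,0,5,1,0,0,0,10,1,0,0,0,15,1,0,0,0,20,1,0,0,0,25]}}

```text
clock: 9.3
tcp_pos: [0.4788, -0.0905, 0.1839]
eef_rot: [[0.978, 0.001, -0.208], [0.208, -0.001, 0.978], [0.0, -1.0, -0.002]]
wrist_force: [-0.1, -5.6, -0.6]
opening: 0.675
```

```bash
python3 st.py
```

```text
9.3 [ 0.4788 -0.0905  0.1839] jaw 12.0 F [-0.1 -5.6 -0.6] T [-1.74 -0.21 -1.14] open mm 62.79748039415216
```

{"name": "move_arm", "arguments": {"motion": [1,0,0,0,5,1,0,0,0,10,1,0,0,0,13]}}

```text
clock: 9.68
tcp_pos: [0.4787, -0.0905, 0.1839]
eef_rot: [[0.906, 0.001, -0.422], [0.422, -0.001, 0.906], [-0.0, -1.0, -0.001]]
wrist_force: [-1.9, -6.3, 1.4]
opening: 0.683
```

```bash
python3 st.py
python3 - <<'E'
from h import *; from cell import viewer,readout
import cv2
im=viewer.get_image("side");a=im["pixels"][120:280,270:400,::-1];b=cv2.imread("pics/side0.png")[120:280,270:400]
cv2.imwrite("pics/s3.png",cv2.resize(np.hstack([b,a]),None,fx=3,fy=3,interpolation=cv2.INTER_CUBIC))
E
```

```text
9.675 [ 0.4787 -0.0905  0.1839] jaw 25.0 F [-1.9 -6.3  1.4] T [-1.39  0.13 -0.89] open mm 63.4888926818128
```

View pics/s3.png

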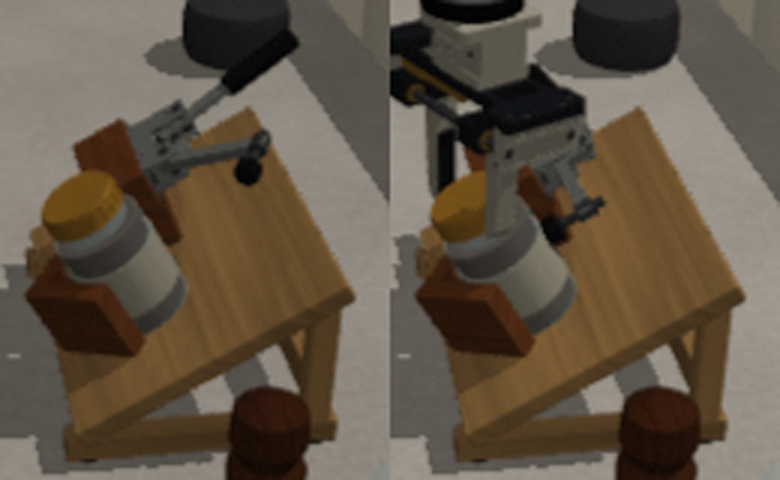

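The jar is still square in its nest, with the lid around (460,205) in the right half and the clamp pad on it. The resisting torque is about 0.9–1.1 N m. I'll ratchet again.

{"name": "move_arm", "arguments": {"motion": [0,0,0,0,0,0,0,0,0,0,0,0,0,0,0,0,0,0,0,-10,0,0,0,0,-20]}}

```text
clock: 10.35
tcp_pos: [0.4787, -0.0895, 0.1836]
eef_rot: [[0.997, 0.0, -0.081], [0.081, 0.0, 0.997], [0.0, -1.0, 0.0]]
wrist_force: [-0.0, -0.1, -0.3]
opening: 1.0
```

{"name": "move_arm", "arguments": {"motion": [0,0,0,0,-10,0,0,0,0,-20,0,0,0,0,-30,0,0,0,0,-35,1,0,0,0,-35]}}

```text
clock: 10.98
tcp_pos: [0.4787, -0.0895, 0.1836]
eef_rot: [[0.866, 0.0, 0.5], [-0.5, 0.0, 0.866], [0.0, -1.0, 0.0]]
wrist_force: [0.1, 0.6, -0.0]
opening: 0.936
```

{"name": "move_arm", "arguments": {"motion": [1,0,0,0,0,1,0,0,0,0,1,0,0,0,0,1,0,0,0,0,1,0,0,0,0]}}

```text
clock: 11.6
tcp_pos: [0.4787, -0.0896, 0.1837]
eef_rot: [[0.866, 0.0, 0.501], [-0.501, -0.0, 0.866], [0.0, -1.0, -0.0]]
wrist_force: [0.5, 0.8, 3.0]
opening: 0.677
```

```bash
python3 st.py
```

```text
11.6 [ 0.4787 -0.0896  0.1837] jaw -30.0 F [0.5 0.8 3. ] T [ 0.02  0.12 -0.01] open mm 62.92277324253677
```

{"name": "move_arm", "arguments": {"motion": [1,0,0,0,5,1,0,0,0,10,1,0,0,0,15,1,0,0,0,20]}}

```text
clock: 12.1
tcp_pos: [0.4783, -0.09, 0.1839]
eef_rot: [[0.985, -0.001, 0.173], [-0.173, -0.0, 0.985], [-0.001, -1.0, -0.001]]
wrist_force: [-1.8, -2.9, 3.0]
opening: 0.678
```

```bash
python3 st.py
```

```text
12.1 [ 0.4783 -0.09    0.1839] jaw -10.0 F [-1.8 -2.9  3. ] T [-0.93  0.24 -0.9 ] open mm 63.09110923949826
```

{"name": "move_arm", "arguments": {"motion": [1,0,0,0,5,1,0,0,0,10,1,0,0,0,15,1,0,0,0,20]}}

```text
clock: 12.6
tcp_pos: [0.479, -0.0904, 0.1834]
eef_rot: [[0.985, 0.001, -0.174], [0.174, -0.001, 0.985], [0.001, -1.0, -0.001]]
wrist_force: [1.1, -6.0, -1.6]
opening: 0.675
```

```bash
python3 st.py
```

```text
12.6 [ 0.479  -0.0904  0.1834] jaw 10.0 F [ 1.1 -6.  -1.6] T [-1.42 -0.27 -0.95] open mm 62.800399459181314
```

{"name": "move_arm", "arguments": {"motion": [1,0,0,0,5,1,0,0,0,10,1,0,0,0,15]}}

```text
clock: 12.98
tcp_pos: [0.4792, -0.0904, 0.1836]
eef_rot: [[0.906, 0.001, -0.423], [0.423, -0.001, 0.906], [0.001, -1.0, -0.002]]
wrist_force: [-1.5, -6.6, 1.9]
opening: 0.683
```

```bash
python3 st.py
```

```text
12.975 [ 0.4792 -0.0904  0.1836] jaw 25.0 F [-1.5 -6.6  1.9] T [-1.35  0.03 -0.94] open mm 63.52421060216835
```

{"name": "move_arm", "arguments": {"motion": [0,0,0,0,0,0,0,0,0,0,0,0,0,0,0,0,0,0,0,-10,0,0,0,0,-20]}}

```text
clock: 13.6
tcp_pos: [0.4787, -0.0896, 0.1836]
eef_rot: [[0.997, 0.0, -0.08], [0.08, -0.0, 0.997], [0.0, -1.0, -0.0]]
wrist_force: [-0.3, 0.3, -0.4]
opening: 1.001
```

{"name": "move_arm", "arguments": {"motion": [0,0,0,0,-10,0,0,0,0,-20,0,0,0,0,-30,0,0,0,0,-35,1,0,0,0,-35]}}

```text
clock: 14.22
tcp_pos: [0.4787, -0.0896, 0.1836]
eef_rot: [[0.866, 0.0, 0.501], [-0.501, -0.0, 0.866], [0.0, -1.0, -0.0]]
wrist_force: [0.7, -0.1, 0.5]
opening: 0.935
```

{"name": "move_arm", "arguments": {"motion": [1,0,0,0,0,1,0,0,0,0,1,0,0,0,0,1,0,0,0,0,1,0,0,0,0]}}

```text
clock: 14.85
tcp_pos: [0.4787, -0.0897, 0.1837]
eef_rot: [[0.866, 0.0, 0.501], [-0.501, -0.0, 0.866], [0.0, -1.0, -0.0]]
wrist_force: [-1.5, 0.7, 3.5]
opening: 0.682
```

{"name": "move_arm", "arguments": {"motion": [1,0,0,0,5,1,0,0,0,10,1,0,0,0,15,1,0,0,0,20]}}

```text
clock: 15.35
tcp_pos: [0.4788, -0.09, 0.1835]
eef_rot: [[0.985, 0.0, 0.174], [-0.174, -0.0, 0.985], [0.0, -1.0, -0.0]]
wrist_force: [-3.2, -3.5, 4.1]
opening: 0.678
```

```bash
python3 st.py
```

```text
15.35 [ 0.4788 -0.09    0.1835] jaw -10.0 F [-3.2 -3.5  4.1] T [-0.58  0.67 -1.26] open mm 63.0578829974718
```

{"name": "move_arm", "arguments": {"motion": [1,0,0,0,5,1,0,0,0,10,1,0,0,0,15,1,0,0,0,20]}}

```text
clock: 15.85
tcp_pos: [0.4783, -0.0904, 0.1832]
eef_rot: [[0.985, -0.001, -0.174], [0.174, -0.001, 0.985], [-0.001, -1.0, -0.001]]
wrist_force: [-6.9, -9.6, 2.5]
opening: 0.681
```

```bash
python3 st.py
```

```text
15.85 [ 0.4783 -0.0904  0.1832] jaw 10.0 F [-6.9 -9.6  2.5] T [-1.81  1.39 -1.04] open mm 63.35156070801346
```

{"name": "move_arm", "arguments": {"motion": [1,0,0,0,5,1,0,0,0,10,1,0,0,0,15]}}

```text
clock: 16.23
tcp_pos: [0.4781, -0.0909, 0.1832]
eef_rot: [[0.906, -0.001, -0.423], [0.423, -0.002, 0.906], [-0.002, -1.0, -0.001]]
wrist_force: [1.5, -8.1, -8.0]
opening: 0.68
```

```bash
python3 st.py
```

```text
16.225 [ 0.4781 -0.0909  0.1832] jaw 25.0 F [ 1.5 -8.1 -8. ] T [-1.5  -0.34 -1.04] open mm 63.233244536239404
```

{"name": "move_arm", "arguments": {"motion": [0,0,0,0,0,0,0,0,0,0,0,0,0,0,0,0,0,0,0.06,-10,0,0,0,0.118,-20]}}

```text
clock: 16.85
tcp_pos: [0.4785, -0.0895, 0.3031]
eef_rot: [[0.997, -0.0, -0.08], [0.08, 0.0, 0.997], [-0.0, -1.0, 0.0]]
wrist_force: [0.2, -0.6, -0.2]
opening: 1.0
```

{"name": "move_arm", "arguments": {"motion": [0,0,0,0,-10,0,0,0,0,-20,0,0,0,0,-30,0,0,0,0,-30,0,0,0,0,-30]}}

```text
clock: 17.48
tcp_pos: [0.4787, -0.0896, 0.3016]
eef_rot: [[0.907, 0.0, 0.42], [-0.42, -0.0, 0.907], [0.0, -1.0, 0.0]]
wrist_force: [-0.3, -0.4, -0.1]
opening: 1.002
```

```bash
python3 st.py
python3 - <<'E'
from h import *; from cell import viewer,readout
import cv2
im=viewer.get_image("wrist")["pixels"][:,:,::-1];cv2.imwrite("pics/w4.png",im)
b=cv2.imread("pics/w3.png")
c=np.hstack([b[130:270,250:380],im[130:270,250:380]]).astype(float)
c=np.clip(c*1.5,0,255).astype(np.uint8)
cv2.imwrite("pics/w4c.png",cv2.resize(c,None,fx=3,fy=3,interpolation=cv2.INTER_CUBIC))
E
```

```text
17.475 [ 0.4787 -0.0896  0.3016] jaw -24.8 F [-0.3 -0.4 -0.1] T [ 0.02 -0.03  0.01] open mm 93.22954352636584
```

View pics/w4c.png

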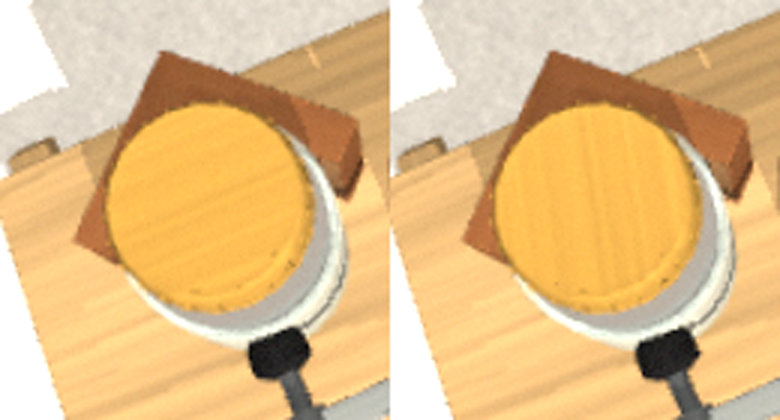

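The lid's grain has turned from about 15° above horizontal (left half) to near vertical (right half), and the jar and pad look unmoved. I'll measure the angle by rectifying the lid plane.

```bash
cat > rect.py <<'E'
from h import *; from cell import viewer,readout
import cv2
s=readout.get_state(); im=viewer.get_image("wrist")
N=201; g=np.linspace(-.026,.026,N); X,Y=np.meshgrid(g,g)  # cols nest x, rows nest y
uv=wcam(im,s,w(np.c_[X.ravel(),Y.ravel(),0*X.ravel()+.12],P)).reshape(N,N,2).astype(np.float32)
uv+=np.float32([3,3])
mask=(X**2+Y**2<.024**2)
o=[]
for f in ("w3","w4"):
    a=cv2.remap(cv2.cvtColor(cv2.imread(f"pics/{f}.png"),cv2.COLOR_BGR2GRAY).astype(np.float32),uv[...,0],uv[...,1],cv2.INTER_CUBIC)
    o.append(cv2.GaussianBlur(a,(0,0),2)-cv2.GaussianBlur(a,(0,0),14))
m=mask.astype(np.float32)
r=[]
for t in range(-30,181,2):
    # rotate in (x cols,y rows) by +t in nest sense: x'=cx-sy
    M=cv2.getRotationMatrix2D((N//2,N//2),-t,1)
    b=cv2.warpAffine(o[0],M,(N,N)); k=mask
    r.append((np.corrcoef(b[k],o[1][k])[0,1],t))
print(sorted(r)[::-1][:8])
E
python3 rect.py
```

```text
[(np.float64(0.10720590321174624), 0), (np.float64(0.10713417191608829), -2), (np.float64(0.10219967872375715), -4), (np.float64(0.0997852695962361), 2), (np.float64(0.09638455789163713), -22), (np.float64(0.09605912249030336), -6), (np.float64(0.09348202532174443), -20), (np.float64(0.09298202104880118), -24)]
```

```bash
cat >> rect.py <<'E'
print("---")
def orient(a,rad):
    k=(X**2+Y**2<rad**2); b=cv2.GaussianBlur(a,(0,0),1.5)
    # projection variance of the grain: mean along direction t
    best=[]
    for t in range(0,180,3):
        th=np.radians(t); d=(-X*np.sin(th)+Y*np.cos(th)); bins=np.round(d[k]/.0008).astype(int)
        bins-=bins.min(); n=np.bincount(bins); mu=np.bincount(bins,b[k])/np.maximum(n,1)
        best.append((np.sum(n*(mu-b[k].mean())**2)/k.sum()/b[k].var(),t))
    return sorted(best)[::-1][:4]
for a in o: print([(round(float(v),3),t) for v,t in orient(a,.02)], [(round(float(v),3),t) for v,t in orient(a,.016)])
E
python3 rect.py | sed -n '/---/,$p'
```

```text
---
[(0.855, 90), (0.689, 87), (0.646, 93), (0.403, 84)] [(0.865, 90), (0.727, 87), (0.712, 93), (0.456, 84)]
[(0.822, 168), (0.714, 165), (0.597, 171), (0.414, 162)] [(0.84, 168), (0.765, 165), (0.676, 171), (0.523, 162)]
```

The lid has turned 77° in world terms. The stop is at 69°, so the jar may have slipped slightly in the clamp. One more stroke will confirm the stop.

{"name": "move_arm", "arguments": {"motion": [0,0,0,-0.05,-5,0,0,0,-0.09,-5,0,0,0,-0.118,-5,0,0,0,-0.118,-5,0.6,0,0,-0.118,-5]}}

```text
clock: 18.25
tcp_pos: [0.4793, -0.0898, 0.1848]
eef_rot: [[0.866, 0.001, 0.5], [-0.5, -0.0, 0.866], [0.001, -1.0, 0.0]]
wrist_force: [0.8, 0.2, -0.4]
opening: 0.938
```

{"name": "move_arm", "arguments": {"motion": [1,0,0,0,0,1,0,0,0,0,1,0,0,0,0,1,0,0,0,0]}}

```text
clock: 18.75
tcp_pos: [0.4789, -0.0898, 0.1842]
eef_rot: [[0.866, 0.001, 0.501], [-0.501, -0.001, 0.866], [0.001, -1.0, -0.0]]
wrist_force: [-1.7, -0.6, 5.9]
opening: 0.681
```

{"name": "move_arm", "arguments": {"motion": [1,0,0,0,5,1,0,0,0,10,1,0,0,0,15,1,0,0,0,20]}}

```text
clock: 19.25
tcp_pos: [0.4782, -0.0899, 0.1833]
eef_rot: [[0.985, -0.001, 0.173], [-0.173, 0.0, 0.985], [-0.001, -1.0, -0.0]]
wrist_force: [-4.1, -3.7, -0.3]
opening: 0.68
```

```bash
python3 st.py
```

```text
19.25 [ 0.4782 -0.0899  0.1833] jaw -10.0 F [-4.1 -3.7 -0.3] T [-0.46  0.65 -0.99] open mm 63.25433813353841
```

{"name": "move_arm", "arguments": {"motion": [1,0,0,0,5,1,0,0,0,10,1,0,0,0,15,1,0,0,0,20,1,0,0,0,20]}}

```text
clock: 19.88
tcp_pos: [0.4776, -0.0908, 0.183]
eef_rot: [[0.985, -0.003, -0.173], [0.173, -0.002, 0.985], [-0.003, -1.0, -0.001]]
wrist_force: [-4.8, -9.7, -4.3]
opening: 0.681
```

```bash
python3 st.py
```

```text
19.875 [ 0.4776 -0.0908  0.183 ] jaw 10.0 F [-4.8 -9.7 -4.3] T [-2.2   0.71 -0.54] open mm 63.349831090581745
```

{"name": "move_arm", "arguments": {"motion": [0,0,0,0,0,0,0,0,0,0,0,0,0,0,0,0,0,0,0.06,-10,0,0,0,0.118,-20]}}

```text
clock: 20.5
tcp_pos: [0.4784, -0.0894, 0.3031]
eef_rot: [[0.984, -0.001, 0.18], [-0.18, 0.0, 0.984], [-0.001, -1.0, 0.0]]
wrist_force: [0.7, -0.0, -0.2]
opening: 0.999
```

{"name": "move_arm", "arguments": {"motion": [0,0,0,0,-10,0,0,0,0,-15,0,0,0,0,-15,0,0,0,0,-15]}}

```text
clock: 21.0
tcp_pos: [0.4787, -0.0895, 0.3015]
eef_rot: [[0.907, -0.0, 0.422], [-0.422, 0.0, 0.907], [-0.0, -1.0, 0.0]]
wrist_force: [-0.3, -0.5, -0.5]
opening: 1.003
```

```bash
python3 st.py
python3 - <<'E'
from cell import viewer
import cv2,numpy as np
im=viewer.get_image("wrist")["pixels"][:,:,::-1];cv2.imwrite("pics/w5.png",im)
cs=[cv2.imread(f"pics/{f}.png")[150:250,265:385] for f in("w3","w4","w5")]
s=viewer.get_image("side")["pixels"][:,:,::-1]; cv2.imwrite("pics/s5.png",s)
b=cv2.imread("pics/side0.png")
S=[x[165:235,275:345] for x in(b,s)]
A=cv2.resize(np.hstack(cs),(800,222),interpolation=cv2.INTER_CUBIC);B=cv2.resize(np.hstack(S),(740,370),interpolation=cv2.INTER_CUBIC)
B=cv2.copyMakeBorder(B,0,0,0,60,cv2.BORDER_CONSTANT)
cv2.imwrite("pics/c5.png",np.clip(np.vstack([A,B])*1.5,0,255).astype(np.uint8))
E
sed -i 's/("w3","w4")/("w3","w4","w5")/' rect.py; python3 rect.py | sed -n '/---/,$p'
```

```text
21.0 [ 0.4787 -0.0895  0.3015] jaw -24.9 F [-0.3 -0.5 -0.5] T [ 0.   -0.01  0.03] open mm 93.25998338562688
---
[(0.855, 90), (0.696, 87), (0.641, 93), (0.409, 84)] [(0.865, 90), (0.732, 87), (0.705, 93), (0.461, 84)]
[(0.819, 168), (0.72, 165), (0.591, 171), (0.419, 162)] [(0.839, 168), (0.768, 165), (0.672, 171), (0.528, 162)]
[(0.828, 174), (0.764, 177), (0.55, 171), (0.461, 0)] [(0.844, 174), (0.803, 177), (0.631, 171), (0.562, 0)]
```

View pics/c5.png

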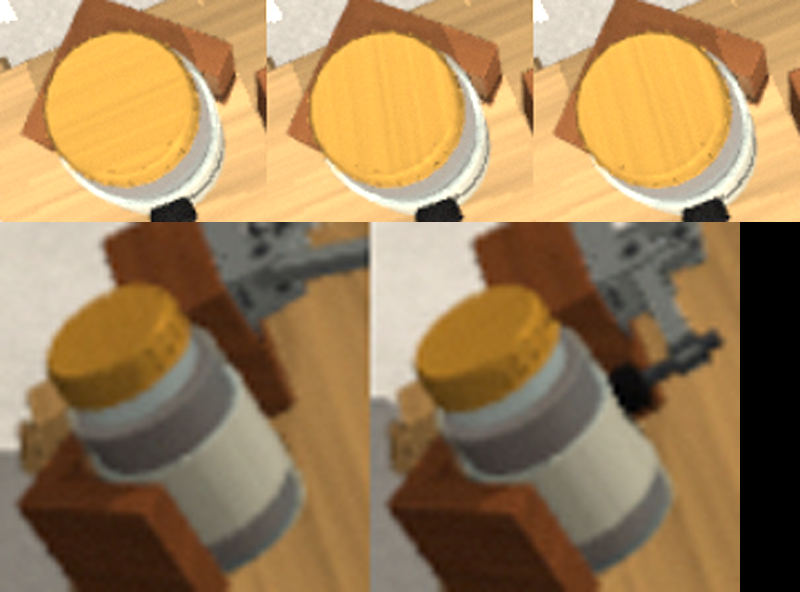

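The fourth stroke added only 8°, against about 35° per stroke before, so the lid is at its stop and the jar crept slightly in the clamp. The jar is upright and the clamp is still on. Now I'll open the clamp.

{"name": "move_arm", "arguments": {"motion": [0.4,0.02,0.044,0,-10,0.4,0.04,0.088,0,-20,0.4,0.06,0.132,0,-30,0.4,0.08,0.176,0,-40,0.4,0.1,0.215,0,-50]}}

```text
clock: 21.78
tcp_pos: [0.5792, 0.1271, 0.3015]
eef_rot: [[0.253, -0.0, 0.967], [-0.967, -0.0, 0.253], [0.0, -1.0, -0.0]]
wrist_force: [0.3, -0.4, 0.6]
opening: 0.604
```

{"name": "move_arm", "arguments": {"motion": [0.4,0.002,0.005,0,-6,0.4,0.002,0.005,0,-6,0.4,0.002,0.005,0,-6]}}

```text
clock: 22.15
tcp_pos: [0.5806, 0.1299, 0.3016]
eef_rot: [[0.158, -0.0, 0.988], [-0.988, -0.0, 0.158], [0.0, -1.0, -0.0]]
wrist_force: [0.3, -0.0, 0.1]
opening: 0.603
```

```bash
python3 st.py
```

```text
22.15 [0.5806 0.1299 0.3016] jaw -80.9 F [ 0.3 -0.   0.1] T [-0.09  0.05  0.01] open mm 56.041345993351044
```

{"name": "move_arm", "arguments": {"motion": [0.4,0,0,-0.05,0,0.4,0,0,-0.1,0,0.4,0,0,-0.139,0,0.7,0,0,-0.139,0,0.7,0,0,-0.139,0]}}

```text
clock: 22.78
tcp_pos: [0.5815, 0.1302, 0.1645]
eef_rot: [[0.156, 0.002, 0.988], [-0.988, 0.0, 0.156], [0.0, -1.0, 0.002]]
wrist_force: [0.9, -0.8, 0.7]
opening: 0.434
```

{"name": "move_arm", "arguments": {"motion": [0.7,0,0,0,0,0.7,0,0,0,0]}}

```text
clock: 23.02
tcp_pos: [0.5812, 0.1304, 0.1639]
eef_rot: [[0.156, 0.002, 0.988], [-0.988, 0.0, 0.156], [0.0, -1.0, 0.002]]
wrist_force: [-0.1, 0.1, -0.6]
opening: 0.305
```

{"name": "move_arm", "arguments": {"motion": [0.7,0.011,0.001,0.0065,-10,0.7,0.019,0.001,0.0115,-16,0.7,0.026,-0.001,0.0155,-23,0.7,0.033,-0.003,0.0195,-29,0.7,0.04,-0.006,0.0235,-36]}}

```text
clock: 23.65
tcp_pos: [0.6206, 0.1244, 0.1867]
eef_rot: [[-0.458, -0.001, 0.889], [-0.889, -0.0, -0.458], [0.0, -1.0, -0.0]]
wrist_force: [-3.6, -0.3, 2.4]
opening: 0.302
```

{"name": "move_arm", "arguments": {"motion": [0.7,0.007,-0.004,0.004,-6,0.7,0.013,-0.008,0.007,-12,0.7,0.019,-0.013,0.011,-18,0.7,0.024,-0.019,0.014,-24,0.7,0.029,-0.026,0.017,-29]}}

```text
clock: 24.28
tcp_pos: [0.6496, 0.0988, 0.2042]
eef_rot: [[-0.831, 0.0, 0.556], [-0.556, 0.001, -0.831], [-0.001, -1.0, -0.001]]
wrist_force: [-3.5, 2.8, 2.7]
opening: 0.3
```

{"name": "move_arm", "arguments": {"motion": [0.7,0.004,-0.007,0.002,-6,0.7,0.007,-0.014,0.004,-11,0.7,0.01,-0.022,0.006,-16,0.7,0.013,-0.03,0.007,-21,0.7,0.0138,-0.0355,0.008,-24]}}

```text
clock: 24.9
tcp_pos: [0.6638, 0.0631, 0.2121]
eef_rot: [[-0.985, 0.001, 0.171], [-0.171, 0.001, -0.985], [-0.002, -1.0, -0.001]]
wrist_force: [0.1, 3.3, 1.6]
opening: 0.298
```

{"name": "move_arm", "arguments": {"motion": [0.6,0,0,0,0,0.5,0,0,0,0,0.5,0,0,0.06,0,0.5,0,0,0.12,0,0.5,0,0,0.12,0]}}

```text
clock: 25.52
tcp_pos: [0.6647, 0.0632, 0.3366]
eef_rot: [[-0.985, 0.009, 0.174], [-0.174, 0.0, -0.985], [-0.009, -1.0, 0.001]]
wrist_force: [0.1, 0.5, 0.1]
opening: 0.501
```

```bash
python3 st.py
python3 - <<'E'
from h import *; from cell import viewer,readout
import cv2
s=readout.get_state();im=viewer.get_image("wrist");a=im["pixels"][:,:,::-1]
for th in (0,.1,.3): print(th,wcam(im,s,w([bar(.122,th),bar(.0475,th)],P)).round(1).tolist())
b=viewer.get_image("side")["pixels"][100:350,200:450,::-1]
cv2.imwrite("pics/f.png",np.hstack([cv2.resize(a,(480,300)),cv2.resize(b,(300,300))]))
E
```

```text
25.525 [0.6647 0.0632 0.3366] jaw -170.0 F [0.1 0.5 0.1] T [ 0.01  0.14 -0.05] open mm 46.631964813020694
0 [[321.8, 171.3], [321.9, 230.1]]
0.1 [[307.1, 171.1], [317.2, 229.9]]
0.3 [[279.3, 174.2], [307.9, 230.5]]
```

View pics/f.png

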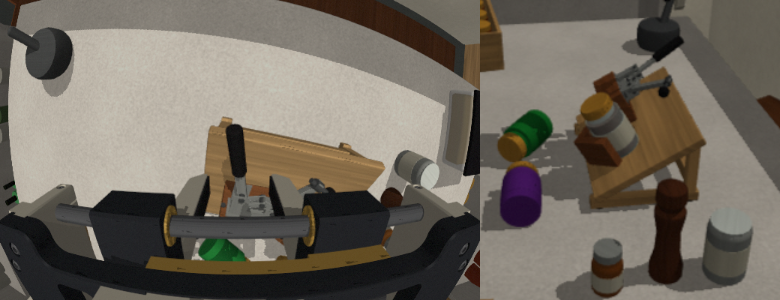

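The handle tip at full scale (312,169) gives about 0.07 rad, so the clamp is open. The jar stands in its nest, the bystanders look unmoved, and the gripper is clear of everything.

```bash
python3 -c "
from cell import env; print(env.hand_in())"
```

```text
the job is handed in; nothing more can be done
None
```

The lid is loose, the clamp is back open, and the job was handed in at about 25.5 s of the 64 s allowed. No verdict was reported.

- **Clamp closed:** I swung the handle over with the fingers straddling the sleeve. It read about 1.53 rad in the wrist picture before I touched the lid.
- **Lid turned:** The tool can only point straight down, so I turned the lid in four ratchet strokes. Its grain ended up about 85° round in total. The last stroke added only 8°, which I took as the lid being at its 69° stop.
- **Clamp reopened:** The handle reads about 0.07 rad.
- **Final picture:** The jar stands in its nest, the bystanders look unmoved, and the gripper is about 120 mm clear with almost no force on the wrist.

One reading disagrees with the stated range: 85° is past the 69° stop. I think the jar crept about 16° in the clamp once the lid hit its stop. I did not measure the lid's angle relative to the jar directly, and I judged the jar's final seat by eye, not by measurement.

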